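# Hang the loaded slide carrier on the drying rail and slide it to the air nozzle

### The job

Hang the slide carrier that holds the glass slides on the drying rail: hook it over the rail about ten centimetres to one side of the air nozzle, where there is room, then slide it along the rail, without lifting it off, until it hangs centred in front of the nozzle, and let go. Leave the empty carrier standing where it is.

Things in the scene. Friction and masses are not known exactly. Their poses are not given: they have to be found in the camera images.
- carrier: Steel carrier holding 6 glass slides (white tops up to z=66), upright, 0.26 kg. In mm: origin: centre of underside; basket 50 (x) by 74 (y). Flat stem at x=-21.5 carries a hook open to +x (starts facing away from robot, +-35 deg): inverted V, underside apex x=0, z=150; lip at x=18 to 25, lower end z=128. Rail enters between slide tops and lip. Grip tab 24 (x) by 14 (y) at x=y=0, z=160 to 205.
- rail: Fixed stand (sizes in mm): round steel rail, 12 diameter, along the stand's y axis, its axis 190 straight above the origin, between 16 thick posts at y=-190 and +190 no higher than the rail. Under it a drip tray 120 (x) by 400 (y), rim 12 high. Origin: centre of the tray's underside, on the bench. x points roughly away from the robot, whose side (-x) is open; the nozzle is on the +x side.
- nozzle: Fixed air nozzle behind the rail (mm): foot 70 by 64, round gauge on top (116 high), black cone 90 up pointing along -x at the rail, tip at x=-50, 65 short of the plane of the rail. Axes parallel to the rail stand's. Origin: centre of the foot's underside. The carrier must hang with its origin on the vertical plane y=0 of the nozzle.
- empty: Empty slide carrier, same shape and axes as the loaded one but without slides; loose, upright, 205 mm tall; leave it alone. Origin: centre of underside. On both, stem and hook are 20 mm wide in y, the hook is 37 mm clear between stem and lip, and a carrier seated on the rail balances upright with its origin 143 mm below the rail's axis.
Mind the look-alikes: they are no part of the job. What is shaped like the carrier but yellow is not meant.

How it is judged:
On the way:
1. the carrier is hooked on the rail (seated within 10 mm, 15 degrees), at least 60 mm along the rail from the nozzle's line (z of carrier in the frame of rail between 0.037 and 0.057 m and x of carrier in the frame of rail between -0.025 and 0.025 m and y of carrier in the frame of rail between -0.18 and 0.18 m and angle between carrier's own z axis and vertical below 0.26 rad and angle between the y axis of carrier and the y axis of rail, either way round below 0.26 rad and (y of carrier in the frame of nozzle above 0.06 m or y of carrier in the frame of nozzle below -0.06 m)), for 0.1 s.
At the end, for the whole second after the job is handed in: The loaded carrier hangs at rest by its hook on the rail, centred on the nozzle's line within 15 mm, 143 mm below the rail's axis within 10 mm, under it within 25 mm, upright and square to the rail within 10 degrees; the empty carrier stands within 20 mm of its place (y of carrier in the frame of nozzle between -0.015 and 0.015 m and z of carrier in the frame of rail between 0.037 and 0.057 m and x of carrier in the frame of rail between -0.025 and 0.025 m and angle between carrier's own z axis and vertical below 0.18 rad and angle between the y axis of carrier and the y axis of rail, either way round below 0.18 rad and contact force between carrier and rail above 0.5 N and linear speed of carrier below 0.03 m/s and distance of empty from where it was at the start of the episode below 0.02 m and angle between empty's own z axis and vertical below 0.1 rad); the robot touches nothing.
It fails at once if the carrier is put on or lifted off the rail within 45 mm of the nozzle's line instead of being slid there (y of carrier in the frame of nozzle between -0.045 and 0.045 m and x of carrier in the frame of rail between -0.03 and 0.03 m and z of carrier in the frame of rail between 0.067 and 0.127 m).
It fails at once if the empty carrier is moved by more than 30 mm or knocked over (distance of empty from where it was at the start of the episode above 0.03 m or angle between empty's own z axis and vertical above 0.35 rad).
It also fails if it takes over 43 s, if anything falls off the work surface, if the arm or the gripper's body presses on something with over 40 N, if the wrist force passes 120 N, or if a joint passes its speed limit or range.

### The arm

A 6-joint arm with a two-finger parallel gripper is mounted at the origin on the work surface. World frame = base frame: x ahead of the robot, y to its left, z up, the work surface at z = 0. Lengths are in m, angles in rad, forces in N, time in s.
With the tool pointing down it reaches from about 0.35 to 0.875 m from the base axis. Payload 4.2 kg.
Tool frame: the origin (TCP) lies at the very end of the fingers, on their centre line; the grasp point (between the pads) lies 19 mm behind it; z points along the fingers, x is the direction in which the jaws open and shut, and the axes are right-handed (so a half turn about z gives the same grasp; the last joint's range is limited). The gripper opens to 87 mm and grips with 3 to 60 N. Pads are 19 mm wide; open, the fingers measure 117 mm over their backs; the gripper's body (75 mm by 190 mm) begins 51 mm behind the grasp point.
Start: joints at [1.482, 0.385, 0.008, 0, -1.194, -0.259], TCP at [0.213, 0.588, 0.198] pointing down, gripper open.
Joint ranges: [-3.14, 3.14], [-1.21, 2.06], [-1.07, 1.41], [-3.16, 2.05], [-2.99, -0.16], [-3.1, 3.1]. Speed limits (rad/s): [2.79, 2.79, 3.14, 3.14, 3.14, 3.14].

### API

Orientations are given as a unit quaternion [x, y, z, w].
In Python, from workcell import bot gives the robot as it stands. The module is installed in compiled form; this text tells all that it offers.
- The arm moves only by the shell command python3 -m jog 'ROWS' [OPENING]. ROWS is JSON, one flat list of numbers, 4 for each row, row after row: the shift along the world's x, y, z in mm, then the turn about the world's z in degrees. In form: [tx, ty, tz, twist, tx, ty, tz, twist, ...]. A call has 1 to 8 rows; each row shifts and turns the commanded pose from where the row before left it; what a row does not reach is not made up. A row lasts 1/8 s, in which the tool goes at most 62.5 mm and 10.7 degrees, less where a joint would pass 70% of its speed; a pose out of reach is approached as far as the arm can. A call is refused whole if a number of a shift passes 62.5 or a number of a turn 10.7, either way. A call with a gripper value outside its range is refused whole. OPENING is the finger opening in mm, from 0 to 87, set as the call begins (- or left out, the last holds). The fingers move at their own pace and stop on an object; the grip force is fixed at half the most. Time passes only in rows, so rows that do not move let the fingers close. It gives the time, the measured TCP pose, the force and the opening at its end, in the units of the state.
- bot.observe(): the state, without advancing time (a new reading comes with each control period).
- bot.grab_frame(name): name is "scene" or "side" or "wrist"; returns the picture (384x512x3 uint8, blue, green, red); there is no depth.
- bot.calibration(name): a dict with "fx", "fy", "cx", "cy" (pixels), "R" (3x3) and "t" (3): a world point X has camera coordinates R X + t; the wrist camera has in their place "mount" (4x4, takes a point from camera to tool coordinates, whose origin is the TCP and whose axes are the tool frame's). Camera axes: x right, y down, z forward; pixel columns grow to the right and rows downward; lengths in m; the calibration is good to about 2 mm. A picture is of the moment at which its call begins: read the wrist's pose just before it. calibration takes no time and is no camera call.
- bot.sign_off(): hands the job in, once; it reports no verdict.
The state is a dict: "time_s": time; "q": joint angles; "dq": joint speeds; "tau": joint torques, N m; "eef_pos": TCP position; "eef_rot": TCP orientation; "wrist_force": force on the tool from outside, world axes, zero at the start; "wrist_torque": the same for the moment, N m; "gripper_width": finger opening in m.
Only numpy, scipy, OpenCV 4.12 (cv2) and the standard library are available. Lean on these libraries where they do the work, as an engineer would, in place of code of your own. Each camera call takes 0.05 s, during which the arm holds its last target.

## Working session

There is one attempt and no reset: what is moved stays moved. The work goes in short steps, Python scripts to look and compute and a shell command to move; the robot and the scene stay as the last step left them, time stands still between calls to the robot, and variables do not carry over. Pictures are saved under pics/ and viewed, and the job is handed in when it is done.

```bash
mkdir -p pics
python3 - <<'E'
from workcell import bot
import cv2,numpy as np
for n in ["scene","side","wrist"]:
    im=bot.grab_frame(n); cv2.imwrite(f"pics/{n}0.png",im)
    c=bot.calibration(n); print(n,{k:np.round(v,4).tolist() for k,v in c.items()})
s=bot.observe(); print(s)
E
```

```text
scene {'fx': 461.6683, 'fy': 461.6683, 'cx': 259.1397, 'cy': 186.5139, 'R': [[0.3084, 0.9511, -0.0181], [0.6424, -0.2223, -0.7335], [-0.7016, 0.2145, -0.6795]], 't': [-0.2217, -0.3248, 1.5927]}
side {'fx': 394.1747, 'fy': 394.1747, 'cx': 253.6372, 'cy': 191.6583, 'R': [[0.9848, 0.1734, -0.0053], [0.1325, -0.7717, -0.622], [-0.1119, 0.6119, -0.783]], 't': [-0.5575, -0.0029, 0.8662]}
wrist {'fx': 294.5742, 'fy': 294.5742, 'cx': 250.0862, 'cy': 193.5119, 'mount': [[1.0, 0.001, -0.0001, 0.0002], [-0.0009, 0.9539, 0.3002, -0.0826], [0.0003, -0.3002, 0.9539, -0.1871], [0.0, 0.0, 0.0, 1.0]]}
{'time_s': 0.15, 'q': array([ 1.48159348e+00,  3.85386239e-01,  6.92456086e-03, -3.33625197e-04,
       -1.19399562e+00, -2.58593153e-01]), 'dq': array([ 5.43676321e-06, -4.15444428e-03,  2.87382488e-03,  8.99204600e-04,
       -1.81656526e-04, -1.89473784e-04]), 'tau': array([ 1.93772095e-03, -3.91053092e+01,  1.87588477e+01,  4.22209740e+00,
        1.24102546e-02, -1.33453036e-04]), 'eef_pos': array([0.21284601, 0.58710995, 0.19710389]), 'eef_rot': array([-5.74045852e-01,  8.18822720e-01, -5.34837359e-04, -6.53984037e-04]), 'wrist_force': array([ 0.29313537,  0.31645811, -0.40221523]), 'wrist_torque': array([ 0.02004388, -0.01919195,  0.04081891]), 'gripper_width': 0.0873093357760004}
```

View pics/scene0.png

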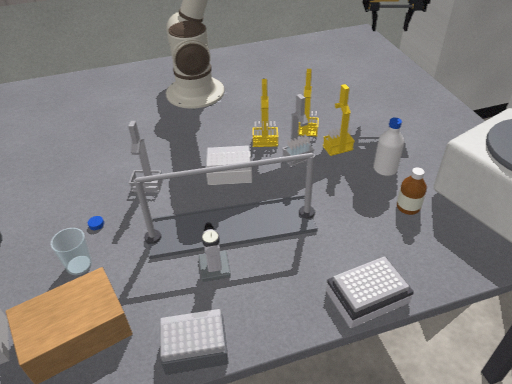

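View pics/side0.png

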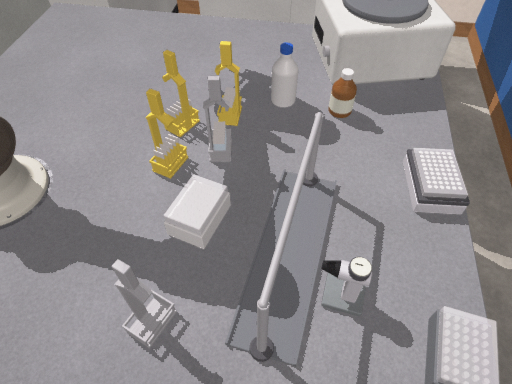

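View pics/wrist0.png

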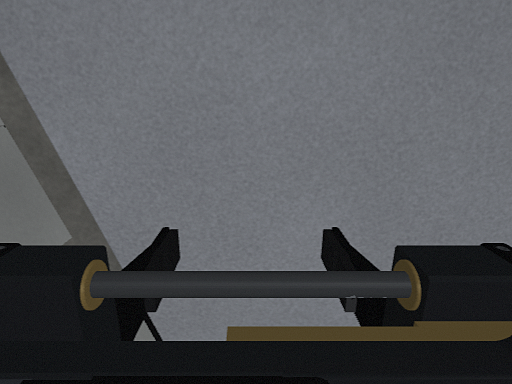

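The scene and side views show two grey carriers. One is at side (215,120), beside the yellow look-alikes, and seems to hold slides. The other, at side (140,300), looks empty. I'll enlarge both.

Run:
```python
import cv2
s=cv2.imread('pics/side0.png'); c=cv2.imread('pics/scene0.png')
def crop(im,x0,y0,w,h,k,n): cv2.imwrite(f'pics/{n}.png',cv2.resize(im[y0:y0+h,x0:x0+w],None,fx=k,fy=k,interpolation=cv2.INTER_CUBIC))
crop(s,140,35,130,145,4,'sideA'); crop(c,240,60,130,110,6,'sceneA'); crop(s,230,100,160,270,2.2,'sideR'); crop(c,125,115,200,170,4,'sceneR')
crop(s,100,250,90,100,5,'sideE')
```

```text
(no output)
```

View pics/sideA.png

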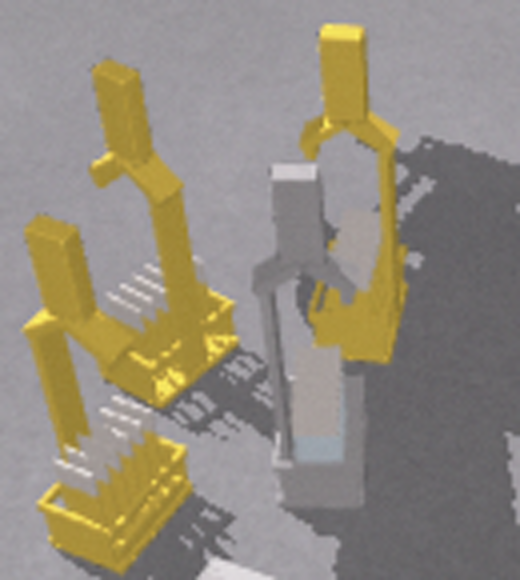

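View pics/sceneA.png

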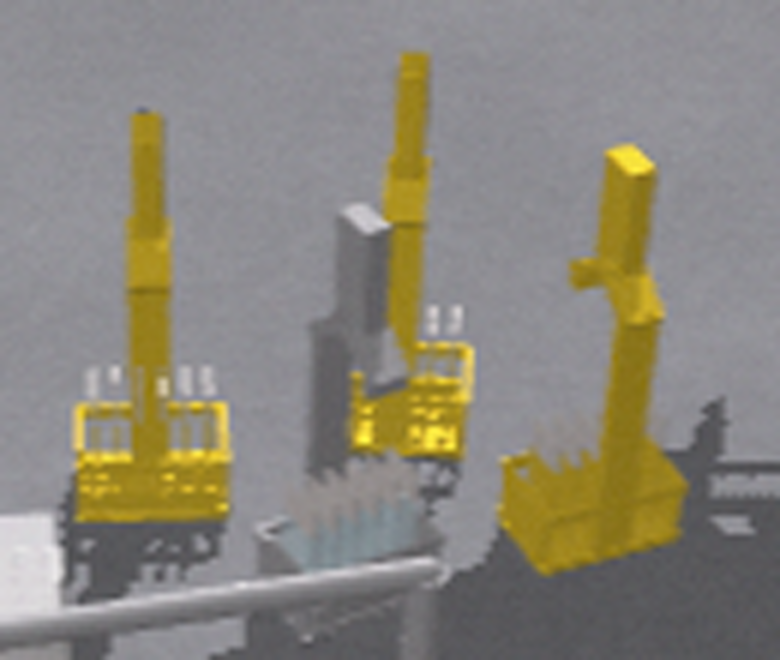

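View pics/sideR.png

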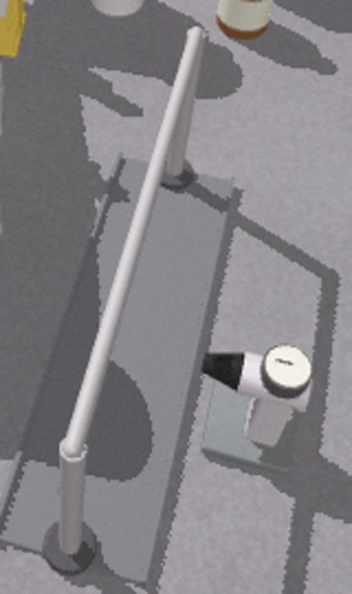

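View pics/sceneR.png

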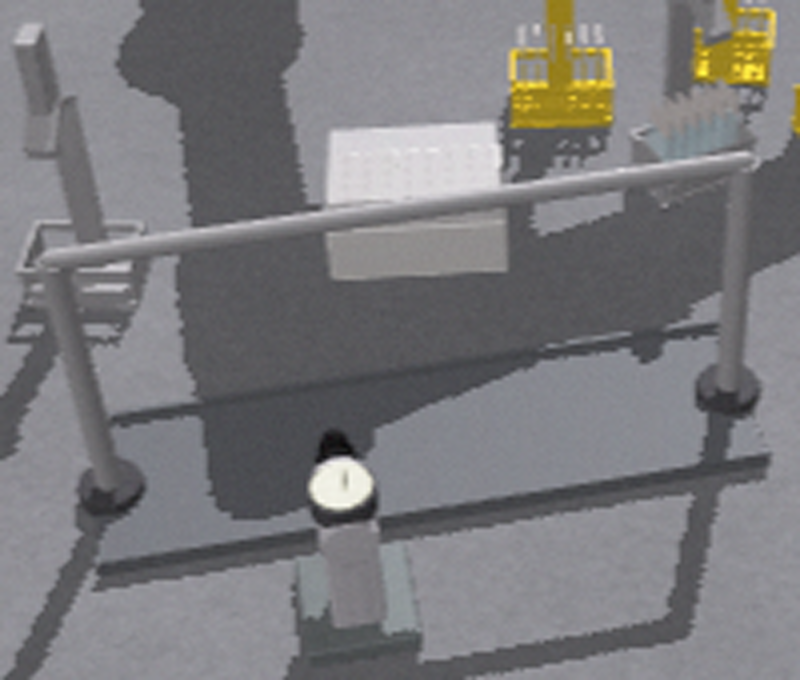

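View pics/sideE.png

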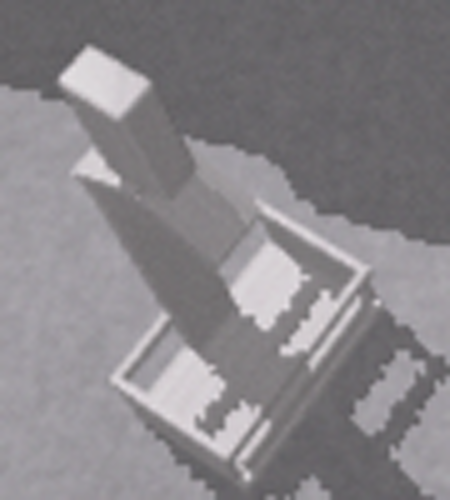

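```bash
cat > h.py <<'E'
import numpy as np
from workcell import bot
from scipy.optimize import least_squares
CAL={n:bot.calibration(n) for n in("scene","side")}
def proj(n,X):
    c=CAL[n];p=np.asarray(X)@np.array(c["R"]).T+c["t"]
    return np.c_[c["fx"]*p[:,0]/p[:,2]+c["cx"],c["fy"]*p[:,1]/p[:,2]+c["cy"]]
def uncrop(p,x0,y0,k): return (np.asarray(p,float)+.5)/k-.5+[x0,y0]
def body(P,loc):
    x,y,a=P;l=np.asarray(loc,float)/1000
    return np.c_[x+l[:,0]*np.cos(a)-l[:,1]*np.sin(a),y+l[:,0]*np.sin(a)+l[:,1]*np.cos(a),l[:,2]]
def fit(obs,p0,loc=None):
    f=lambda P:np.concatenate([(proj(n,body(P,l))-u).ravel() for n,u,l in obs])
    r=least_squares(f,p0,loss='soft_l1',f_scale=1.5)
    return r.x,[np.round((proj(n,body(r.x,l))-u),1).tolist() for n,u,l in obs]
E
python3 - <<'E'
from h import *
cs=uncrop([(272,163),(317,163),(318,180),(272,180),(280,500),(362,507)],140,35,4)
ls=[(-12,7,205),(12,7,205),(12,-7,205),(-12,-7,205),(-25,-37,0),(25,-37,0)]
cc=uncrop([(337,210),(362,203),(390,222),(363,234),(305,640)],240,60,6)
lc=[(-12,-7,205),(-12,7,205),(12,7,205),(12,-7,205),(25,-37,0)]
P,r=fit([("side",cs,ls),("scene",cc,lc)],[.45,.1,0]);print("carrier",P.round(4),np.degrees(P[2]).round(1));print(r)
es=uncrop([(92,45),(150,83),(122,118),(58,80)],100,250,5)
ec=uncrop([(15,30),(38,24),(47,38),(20,48)],125,115,4)
le=[(-12,7,205),(12,7,205),(12,-7,205),(-12,-7,205)]
P,r=fit([("side",es,le),("scene",ec,[(-12,-7,205),(-12,7,205),(12,7,205),(12,-7,205)])],[.35,-.3,0]);print("empty",P.round(4),np.degrees(P[2]).round(1));print(r)
rs=uncrop([(73,447),(195,35),(120,155),(240,180),(148,590),(0,545)],230,100,2.2)
lr=[(0,-190,190),(0,190,190),(-60,200,12),(60,200,12),(60,-200,6),(-60,-200,6)]
rc=uncrop([(50,262),(745,160),(97,570),(770,462)],125,115,4)
lrc=[(0,-190,190),(0,190,190),(60,-200,12),(60,200,12)]
P,r=fit([("side",rs,lr),("scene",rc,lrc)],[.65,-.05,0]);print("rail",P.round(4),np.degrees(P[2]).round(2));print(r)
ns=uncrop([(206,362),(288,365)],230,100,2.2);nc=uncrop([(333,437),(342,484)],125,115,4)
f=lambda q:np.concatenate([(proj(n,body(P,[(65,q[0],90)]))-u).ravel() for n,u in(("side",ns[:1]),("scene",nc[:1]))])
q=least_squares(f,[0]);print("nozzle y in rail (mm)",q.x,q.fun)
f=lambda q:np.concatenate([(proj(n,body(P,[(q[1],q[0],q[2])]))-u).ravel() for n,u in(("side",ns[1:]),("scene",nc[1:]))])
q=least_squares(f,[0,110,110]);print("gauge",q.x,q.fun)
E
```

```text
carrier [0.4503 0.2017 0.1655] 9.5
[[[-0.3, -0.4], [0.5, -0.4], [-0.2, -0.4], [-0.9, -0.4], [-0.9, 1.9], [0.1, 0.3]], [[-0.2, 0.2], [0.3, -0.0], [0.5, 1.2], [0.3, 0.7], [0.1, 1.2]]]
empty [ 0.4278 -0.2225 -0.2913] -16.7
[[[-1.1, -0.7], [1.8, -1.1], [0.7, 0.5], [-1.0, 0.7]], [[1.3, -1.4], [1.4, -0.1], [-2.6, 2.2], [-1.8, -0.1]]]
rail [ 0.6448 -0.0487 -0.116 ] -6.65
[[[1.5, 2.3], [1.5, -0.1], [-0.0, -1.1], [-1.3, -1.0], [0.0, -1.0], [-3.7, -2.5]], [[-0.5, 1.0], [-0.6, 1.8], [-1.1, -0.2], [-0.1, -1.0]]]
nozzle y in rail (mm) [-54.91499966] [0.17374364 0.12292423 0.33644393 1.49472244]
gauge [-55.36696507 120.08293479 116.93202774] [-0.05425583 -0.25326269 -0.24068722  0.25139795]
```

Run:
```python
from h import *
def tri(us,uc):
    f=lambda X:np.concatenate([(proj("side",[X])-us).ravel(),(proj("scene",[X])-uc).ravel()])
    r=least_squares(f,[.5,.2,.2]);return r.x.round(3),r.fun.round(1)
S=lambda p:uncrop(p,140,35,4);C=lambda p:uncrop(p,240,60,6)
print("yel left-front",tri(S((52,222)),C((145,115))))
print("yel left-back",tri(S((115,68)),C((413,57))))
print("yel back",tri(S((342,32)),C((628,158))))
print("bottle cap",tri((286,46),(395,122)))
print("brown cap",tri((347,73),(418,173)))
```

```text
yel left-front (array([0.349, 0.136, 0.211]), array([-0.2, -0.6, -0.3,  0.8]))
yel left-back (array([0.337, 0.27 , 0.209]), array([-0.2, -0.6, -0.3,  0.8]))
yel back (array([0.447, 0.326, 0.207]), array([-0.1, -0.5, -0.2,  0.6]))
bottle cap (array([0.572, 0.414, 0.157]), array([ 0.1,  0.2,  0.1, -0.2]))
brown cap (array([0.723, 0.396, 0.113]), array([-0.1, -0.2, -0.1,  0.2]))
```

```bash
python3 -m jog '[15,-25,40,10,30,-45,20,10,30,-50,20,9.5,30,-50,0,0,30,-50,0,0,30,-50,0,0,30,-50,0,0,20,-20,0,0]' 50
```

```text
time_s: 1.15
eef_pos: [0.4285, 0.245, 0.2781]
eef_rot: [0.763, -0.646, -0.0, -0.0]
wrist_force: [0.5, 0.3, 0.5]
gripper_width: 0.0501
```

```bash
python3 -m jog '[11,-21,0,0,10,-22,0,0,0,0,0,0]'
python3 - <<'E'
from h import *
import cv2
s=bot.observe();im=bot.grab_frame("wrist");cv2.imwrite("pics/w1.png",im);np.savez("w1.npz",p=s["eef_pos"],q=s["eef_rot"])
print(s["eef_pos"],s["eef_rot"])
from scipy.spatial.transform import Rotation as R
c=bot.calibration("wrist");M=np.array(c["mount"]);T=np.eye(4);T[:3,:3]=R.from_quat(s["eef_rot"]).as_matrix();T[:3,3]=s["eef_pos"]
I=np.linalg.inv(T@M)
X=body([.4503,.2017,.1655],[(-12,7,205),(12,7,205),(12,-7,205),(-12,-7,205)])
p=np.c_[X,np.ones(4)]@I.T
print(np.c_[c["fx"]*p[:,0]/p[:,2]+c["cx"],c["fy"]*p[:,1]/p[:,2]+c["cy"]].round(1))
im=bot.grab_frame("side");cv2.imwrite("pics/s1.png",im)
E
```

```text
time_s: 1.52
eef_pos: [0.4492, 0.2034, 0.2777]
eef_rot: [0.763, -0.647, -0.0, 0.0]
wrist_force: [0.2, -1.4, 0.9]
gripper_width: 0.05
[0.44915279 0.20340431 0.27767901] [ 7.62861699e-01 -6.46561605e-01 -1.12781490e-04  3.26384531e-04]
[[244.6 205.7]
 [244.4 180.9]
 [259.8 180.9]
 [259.5 205.7]]
```

View pics/w1.png

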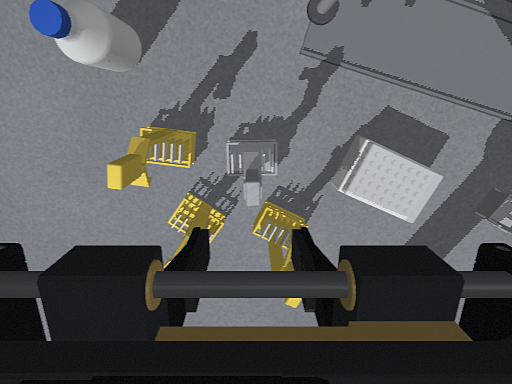

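View pics/s1.png

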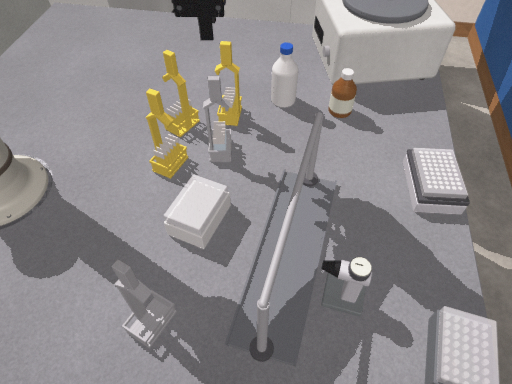

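Run:
```python
import cv2
im=cv2.imread('pics/w1.png');cv2.imwrite('pics/w1c.png',cv2.resize(im[125:225,195:305],None,fx=6,fy=6,interpolation=cv2.INTER_CUBIC))
```

```text
(no output)
```

View pics/w1c.png

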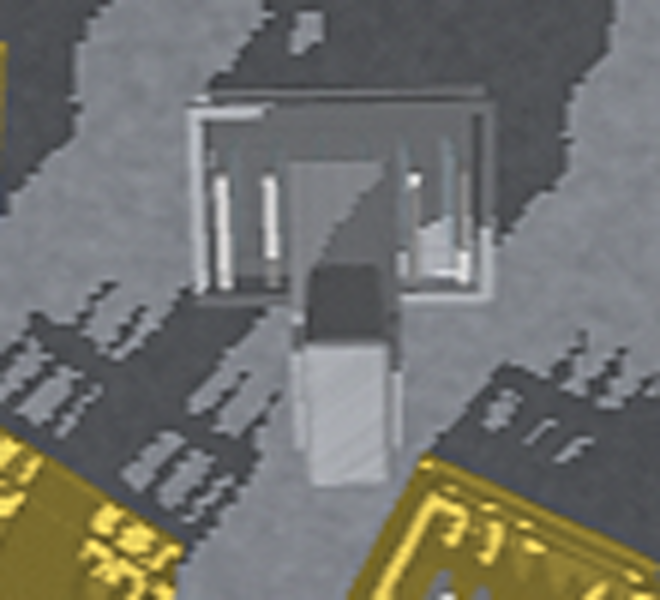

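Wrist crop: the tab top spans x 245–260 and y 182–206, within about 1 px of the prediction from the fixed cameras. Next I descend and grip.

```bash
python3 -m jog '[1,-2,-20,0,0,0,-35,0,0,0,-35,0,0,0,-20,0,0,0,0,0]' && python3 -m jog '[0,0,0,0,0,0,0,0,0,0,0,0,0,0,0,0]' 0
```

```text
time_s: 2.25
eef_pos: [0.4488, 0.2026, 0.1665]
eef_rot: [0.764, -0.645, -0.0, 0.002]
wrist_force: [-0.5, -0.4, 0.6]
gripper_width: 0.0502
time_s: 2.75
eef_pos: [0.4501, 0.2026, 0.1684]
eef_rot: [0.764, -0.646, 0.0, -0.0]
wrist_force: [-0.3, -0.3, -0.6]
gripper_width: 0.018
```

```bash
python3 -m jog '[0,0,0,0,0,0,0,0,0,0,15,0,0,0,25,0,0,0,30,0,0,0,25,0,0,0,0,0]' 0
python3 - <<'E'
from h import *
import cv2
im=bot.grab_frame("side");a=im[0:200,120:320];b=bot.grab_frame("scene")[20:220,200:400]
cv2.imwrite("pics/lift.png",cv2.resize(np.hstack([a,b]),None,fx=2,fy=2))
E
```

```text
time_s: 3.62
eef_pos: [0.4511, 0.2035, 0.2651]
eef_rot: [0.764, -0.646, 0.0, -0.003]
wrist_force: [0.7, 0.2, -3.8]
gripper_width: 0.0139
```

View pics/lift.png

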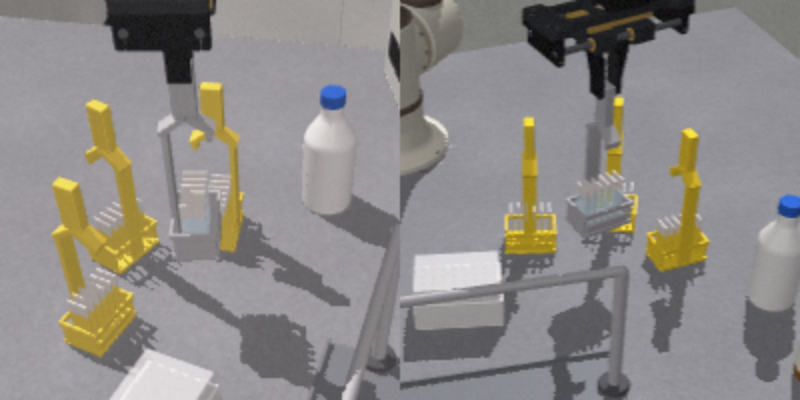

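Carrier is held upright, grip 13.9 mm, load about 3 N. Moving to the approach point in front of the rail.

```bash
python3 -m jog '[12,-15,0,0,14,-28,0,-4,14,-30,0,-4,14,-30,0,-4,14,-30,0,-4,14,-30,0,0,12,-22,0,0,6,-11,0,0]' && python3 -m jog '[0,0,0,0]'
python3 - <<'E'
from h import *
import cv2
s=bot.observe();print(s["eef_pos"],s["eef_rot"])
for n in("side","scene"):cv2.imwrite(f"pics/pre_{n}.png",bot.grab_frame(n))
cv2.imwrite("pics/pre_w.png",bot.grab_frame("wrist"))
a=cv2.imread("pics/pre_side.png")[90:340,190:390];b=cv2.imread("pics/pre_scene.png")[60:310,130:330]
cv2.imwrite("pics/pre.png",cv2.resize(np.hstack([a,b]),None,fx=2,fy=2))
E
```

```text
time_s: 4.72
eef_pos: [0.5495, 0.0056, 0.2609]
eef_rot: [-0.666, 0.746, 0.001, -0.002]
wrist_force: [-0.7, 1.0, -3.6]
gripper_width: 0.0137
time_s: 4.85
eef_pos: [0.5497, 0.0063, 0.2617]
eef_rot: [-0.666, 0.746, 0.001, -0.001]
wrist_force: [0.0, 1.5, -3.4]
gripper_width: 0.0138
[0.54965559 0.00634516 0.26168954] [-0.6659089   0.74603219  0.00076631 -0.00084911]
```

View pics/pre.png

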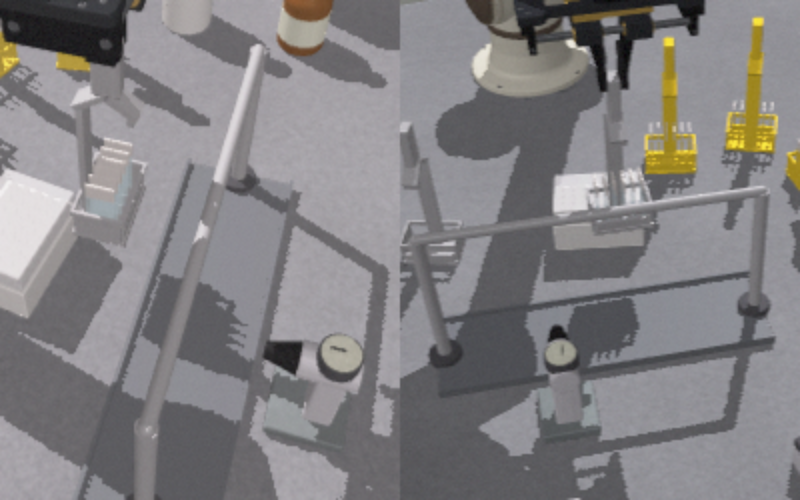

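View pics/pre_w.png

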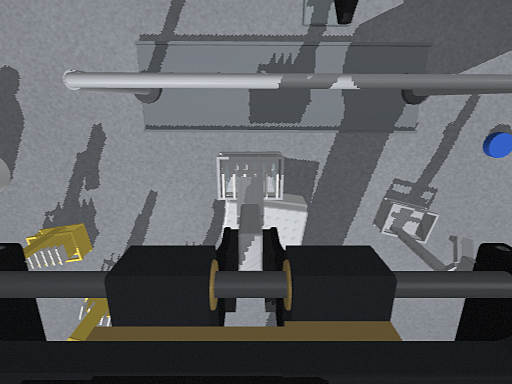

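Wrist view: rail runs along rows ~77–84 from (70,78) to (512,84), nearly parallel to the carrier, and the nozzle tip is near (345,20). I'll use this to refine the rail line.

Run:
```python
import cv2
im=cv2.imread('pics/pre_w.png')
cv2.imwrite('pics/pw1.png',cv2.resize(im[50:110,50:180],None,fx=6,fy=6,interpolation=cv2.INTER_CUBIC))
cv2.imwrite('pics/pw2.png',cv2.resize(im[0:110,380:512],None,fx=5,fy=5,interpolation=cv2.INTER_CUBIC))
cv2.imwrite('pics/pw3.png',cv2.resize(im[0:110,280:400],None,fx=5,fy=5,interpolation=cv2.INTER_CUBIC))
```

```text
(no output)
```

View pics/pw1.png

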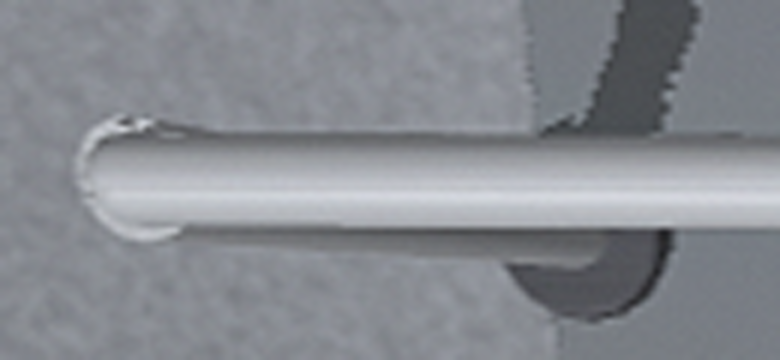

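View pics/pw2.png

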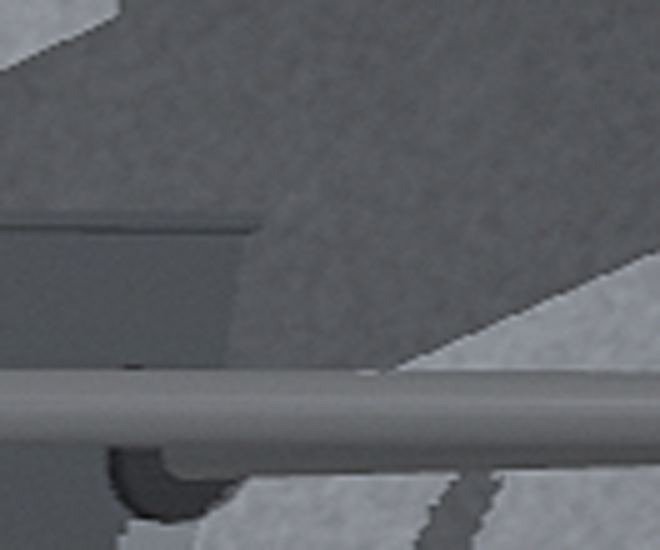

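View pics/pw3.png

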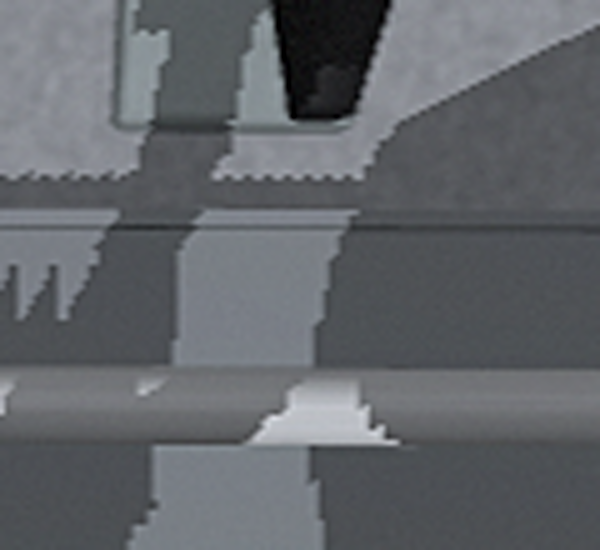

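Run:
```python
from h import *
from scipy.spatial.transform import Rotation as R
s=bot.observe();c=bot.calibration("wrist");M=np.array(c["mount"]);T=np.eye(4);T[:3,:3]=R.from_quat(s["eef_rot"]).as_matrix();T[:3,3]=s["eef_pos"];W=T@M
def ray(u,z):
    d=W[:3,:3]@[(u[0]-c["cx"])/c["fx"],(u[1]-c["cy"])/c["fy"],1];o=W[:3,3];return o+d*(z-o[2])/d[2]
A=ray((83,80),.19);B=ray((500,81.6),.19);print(A,B)
d=(B-A)[:2];yaw=np.arctan2(d[0],-d[1]);print("rail yaw",np.degrees(yaw))
E=ray((72.8,79.7),.19);print("left end",E)
N=ray((345,23.6),.09);print("tip",N)
for P in([.6448,-.0487,-.116],):
  a=P[2]
  for n,Q in(("A",A),("B",B),("E",E),("N",N),("tcp",s["eef_pos"])):
    v=Q[:2]-P[:2];print(n,(np.array([v@[np.cos(a),np.sin(a)],v@[-np.sin(a),np.cos(a)]])*1000).round(1))
q=s["eef_rot"];m=R.from_quat(q).as_matrix();print("tool x heading",np.degrees(np.arctan2(m[1,0],m[0,0])),"tool z",m[:,2])
```

```text
[0.66298263 0.13317516 0.19      ] [ 0.62383868 -0.20852397  0.19      ]
rail yaw -6.535131147155336
left end [0.66413489 0.14146667 0.19      ]
tip [ 0.69941646 -0.11281941  0.09      ]
A [ -3.  182.8]
B [  -2.3 -161.2]
E [ -2.8 191.1]
N [ 61.7 -57.4]
tcp [-101.1   44.6]
tool x heading -96.37976191614348 tool z [-7.71179771e-04  2.96856145e-04 -9.99999659e-01]
```

```bash
python3 -m jog '[12,-1.5,0,0,20,-2.5,0,0,20,-2.5,0,0,20,-2,0,0,16,-2,0,0,10.5,-1,0,0,0,0,0,0]'
python3 - <<'E'
from h import *
import cv2
a=bot.grab_frame("side")[60:310,190:390];b=bot.grab_frame("scene")[60:310,130:330]
cv2.imwrite("pics/in.png",cv2.resize(np.hstack([a,b]),None,fx=2,fy=2))
cv2.imwrite("pics/in_w.png",bot.grab_frame("wrist"))
E
```

```text
time_s: 5.88
eef_pos: [0.6491, -0.0047, 0.2623]
eef_rot: [-0.666, 0.746, 0.0, -0.0]
wrist_force: [-0.2, 0.5, -3.2]
gripper_width: 0.0136
```

View pics/in.png

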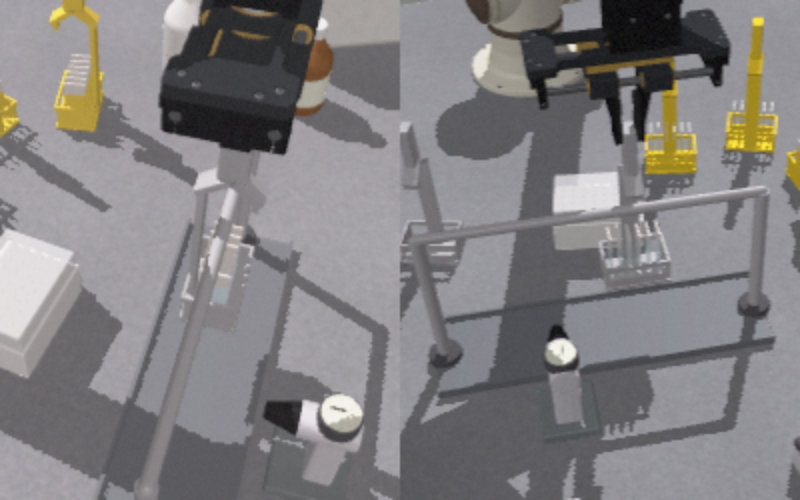

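View pics/in_w.png

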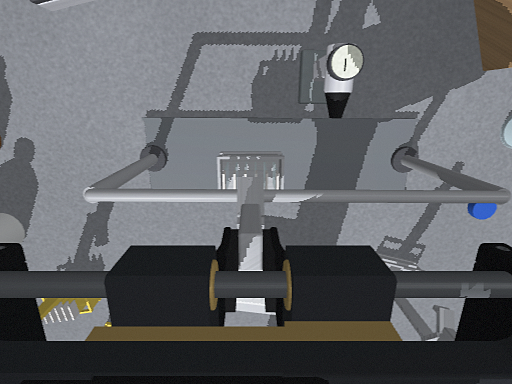

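```bash
cat >> h.py <<'E'
from scipy.spatial.transform import Rotation as Rr
def wr(s=None):
    s=s or bot.observe();c=bot.calibration("wrist");M=np.array(c["mount"]);T=np.eye(4);T[:3,:3]=Rr.from_quat(s["eef_rot"]).as_matrix();T[:3,3]=s["eef_pos"];W=T@M
    def ray(u,z):
        d=W[:3,:3]@[(u[0]-c["cx"])/c["fx"],(u[1]-c["cy"])/c["fy"],1];o=W[:3,3];return o+d*(z-o[2])/d[2]
    return s,ray
def inrail(Q,P=(.6448,-.0487,-.116)):
    a=P[2];v=np.asarray(Q)[:2]-P[:2];return (np.array([v@[np.cos(a),np.sin(a)],v@[-np.sin(a),np.cos(a)]])*1000).round(1)
E
python3 - <<'E'
from h import *
import cv2
im=cv2.imread('pics/in_w.png')
cv2.imwrite('pics/iw1.png',cv2.resize(im[140:215,70:270],None,fx=4,fy=4,interpolation=cv2.INTER_CUBIC))
cv2.imwrite('pics/iw2.png',cv2.resize(im[30:130,290:390],None,fx=6,fy=6,interpolation=cv2.INTER_CUBIC))
s,ray=wr()
for u,z in(((90,195.5),.19),((505,195.5),.19),((345,62),.117),((336,117),.095)): print(u,inrail(ray(u,z)))
print("tcp",inrail(s["eef_pos"]))
E
```

```text
(90, 195.5) [ -3.8 192.4]
(505, 195.5) [  -1.9 -192.6]
(345, 62) [119.7 -54.1]
(336, 117) [ 63.2 -56.1]
tcp [-1.9 44. ]
```

View pics/iw1.png

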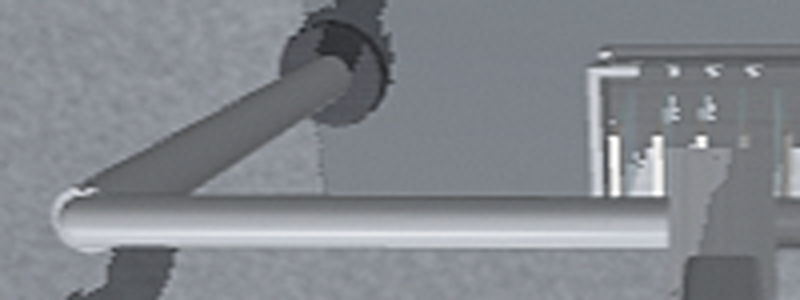

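View pics/iw2.png

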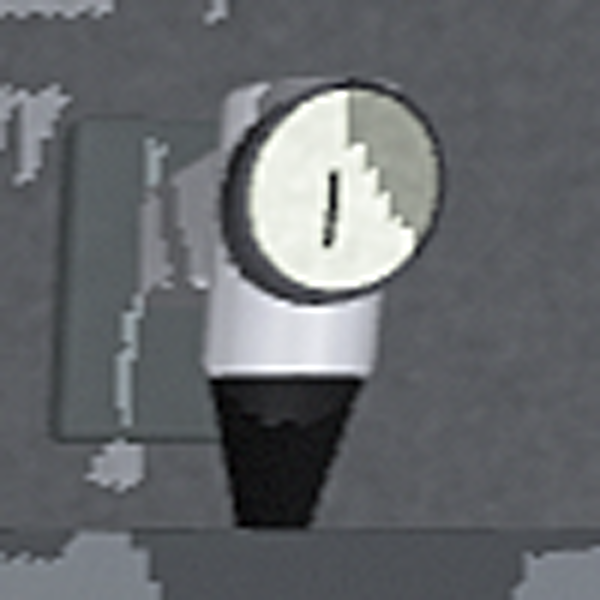

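Rail sits at the hook centre within about 1 mm, at 44 mm along the rail. The nozzle is at about −56. I'll lower onto the rail while watching the force.

```bash
python3 -m jog '[0,0,-15,0,0,0,-15,0,0,0,-10,0,0,0,-3,0,0,0,0,0]' && python3 -m jog '[0,0,-1.5,0,0,0,0,0]'
```

```text
time_s: 6.65
eef_pos: [0.6486, -0.005, 0.2199]
eef_rot: [-0.666, 0.746, -0.0, -0.0]
wrist_force: [0.2, 0.3, -3.5]
gripper_width: 0.0135
time_s: 6.9
eef_pos: [0.6486, -0.0049, 0.2187]
eef_rot: [-0.666, 0.746, -0.0, 0.0]
wrist_force: [-0.0, -0.4, -2.7]
gripper_width: 0.0136
```

```bash
python3 -m jog '[0,0,-1.5,0,0,0,0,0]';python3 -m jog '[0,0,-1,0,0,0,0,0]'
```

```text
time_s: 7.15
eef_pos: [0.6484, -0.0049, 0.2168]
eef_rot: [-0.666, 0.746, 0.0, -0.0]
wrist_force: [-0.0, 0.3, -3.0]
gripper_width: 0.0141
time_s: 7.4
eef_pos: [0.6485, -0.0049, 0.2162]
eef_rot: [-0.666, 0.746, -0.0, 0.0]
wrist_force: [0.1, 0.6, -1.5]
gripper_width: 0.0138
```

```bash
python3 -m jog '[0,0,-0.7,0,0,0,0,0]'; python3 -m jog '[0,0,-0.5,0,0,0,0,0]'
```

```text
time_s: 7.65
eef_pos: [0.6487, -0.005, 0.2161]
eef_rot: [-0.666, 0.746, -0.0, 0.0]
wrist_force: [-1.3, 1.3, 1.2]
gripper_width: 0.014
time_s: 7.9
eef_pos: [0.6489, -0.005, 0.216]
eef_rot: [-0.666, 0.746, -0.001, 0.001]
wrist_force: [-2.0, 0.5, 5.3]
gripper_width: 0.0135
```

Seated: the force went from −3.4 to +5 N at contact. I'll ease up 0.8 mm and slide 100 mm along −y of the rail.

```bash
python3 -m jog '[-0.5,0,0.8,0,-0.6,-5,0,0,-1.1,-10,0,0,-1.2,-10,0,0,-1.1,-10,0,0,-1.2,-10,0,0,-0.6,-5,0,0,0,0,0,0]'
```

```text
time_s: 8.9
eef_pos: [0.6418, -0.0562, 0.2154]
eef_rot: [-0.666, 0.746, -0.0, -0.001]
wrist_force: [-2.4, 1.9, 2.5]
gripper_width: 0.0133
```

```bash
python3 -m jog '[-1.2,-5,0,0,-1.2,-10,0,0,-1.2,-10,0,0,-1.2,-10,0,0,-1,-9,0,0,-0.6,-5,0,0,0,0,0,0]'
python3 - <<'E'
from h import *
import cv2
s,ray=wr();w=bot.grab_frame("wrist");cv2.imwrite("pics/sl_w.png",w)
a=bot.grab_frame("side")[60:310,190:390];b=bot.grab_frame("scene")[60:310,130:330]
cv2.imwrite("pics/sl.png",cv2.resize(np.hstack([a,b]),None,fx=2,fy=2))
print(inrail(s["eef_pos"]))
cv2.imwrite("pics/sl_wc.png",cv2.resize(w[30:210,170:330],None,fx=3.3,fy=3.3,interpolation=cv2.INTER_CUBIC))
E
```

```text
time_s: 9.78
eef_pos: [0.6356, -0.1051, 0.2154]
eef_rot: [-0.666, 0.746, -0.0, -0.001]
wrist_force: [1.2, -1.7, 0.5]
gripper_width: 0.0136
[ -2.6 -57.1]
```

View pics/sl.png

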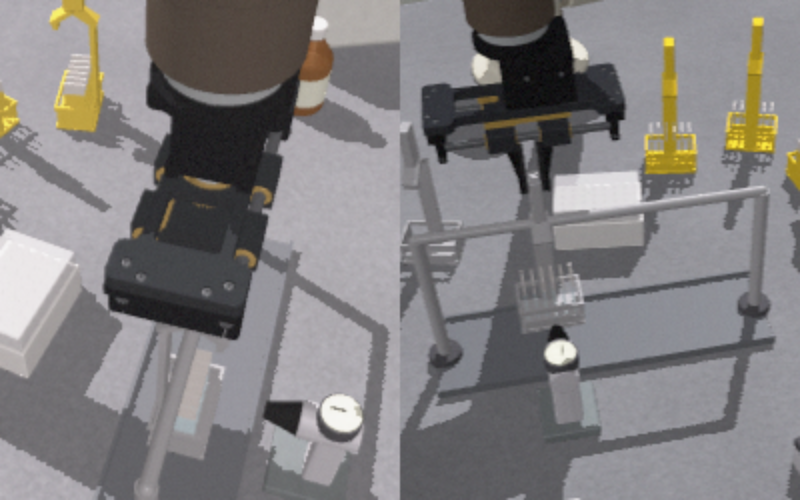

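View pics/sl_wc.png

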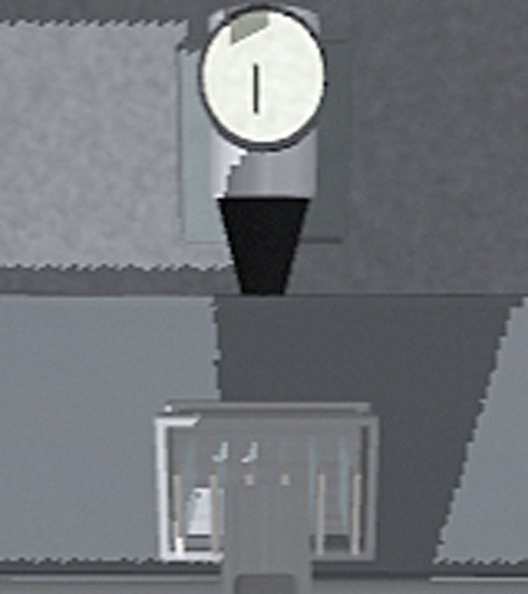

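Wrist crop: basket centre is at x≈267 and the nozzle tip and gauge at ≈264, so it is centred to about 1 mm. Releasing.

```bash
python3 -m jog '[0,0,0,0,0,0,0,0,0,0,0,0,0,0,0,0]' 40 && python3 -m jog '[0,0,15,0,0,0,30,0,0,0,40,0,0,0,40,0,-40,0,20,0,-60,0,0,0,-60,0,0,0,-60,0,0,0]' && python3 -m jog '[-50,0,0,0,0,0,0,0]'
python3 - <<'E'
from h import *
import cv2
w=bot.grab_frame("wrist");cv2.imwrite("pics/end_w.png",w)
a=bot.grab_frame("side");b=bot.grab_frame("scene");cv2.imwrite("pics/end_side.png",a);cv2.imwrite("pics/end_scene.png",b)
cv2.imwrite("pics/end.png",cv2.resize(np.hstack([a[100:360,200:400],b[80:340,120:320]]),None,fx=2,fy=2,interpolation=cv2.INTER_CUBIC))
cv2.imwrite("pics/endE.png",cv2.resize(np.hstack([cv2.imread('pics/side0.png')[250:350,100:190],a[250:350,100:190]]),None,fx=4,fy=4))
E
```

```text
time_s: 10.42
eef_pos: [0.6358, -0.1038, 0.2156]
eef_rot: [-0.666, 0.746, -0.0, 0.0]
wrist_force: [0.1, 0.2, 1.3]
gripper_width: 0.0384
time_s: 11.42
eef_pos: [0.414, -0.1042, 0.3619]
eef_rot: [-0.666, 0.746, -0.001, 0.001]
wrist_force: [0.4, 1.2, 0.8]
gripper_width: 0.0399
time_s: 11.68
eef_pos: [0.3633, -0.1043, 0.3633]
eef_rot: [-0.667, 0.745, -0.002, 0.003]
wrist_force: [0.4, -0.2, 0.4]
gripper_width: 0.0402
```

View pics/end.png

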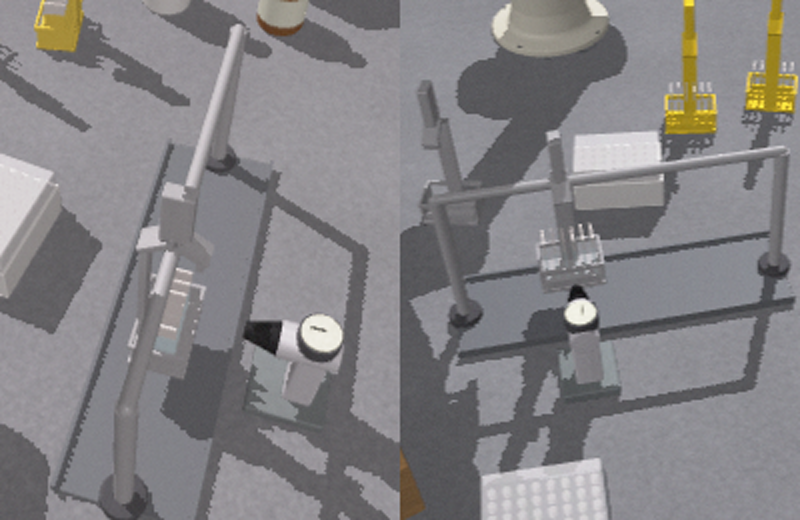

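View pics/endE.png

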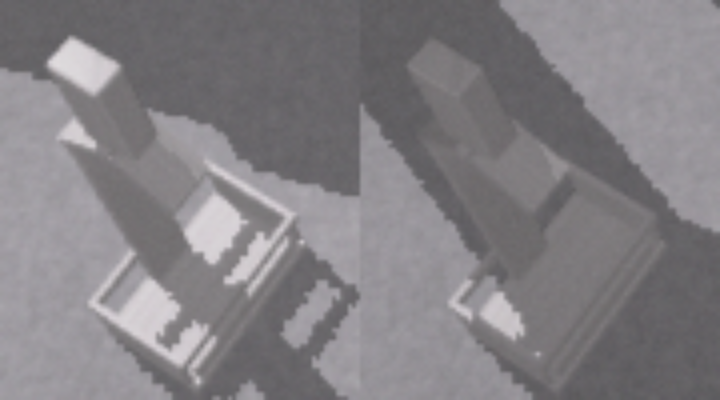

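View pics/end_w.png

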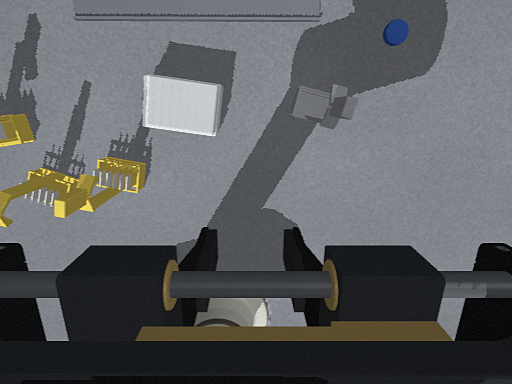

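The empty carrier has not moved and the loaded one hangs on the rail. I'll check its pose and that it is at rest.

```bash
python3 -m jog '[0,0,0,0,0,0,0,0,0,0,0,0,0,0,0,0]' >/dev/null
python3 - <<'E'
import cv2,numpy as np
from h import *
a=cv2.imread('pics/end_side.png');b=cv2.imread('pics/end_scene.png')
a2=bot.grab_frame("side");b2=bot.grab_frame("scene")
print("frame diff max", cv2.absdiff(a,a2)[150:310,260:320].max(), cv2.absdiff(b,b2)[140:230,180:230].max(), cv2.absdiff(a,a2)[150:310,260:320].mean())
cv2.imwrite('pics/f.png',np.hstack([cv2.resize(a2[180:295,255:320],None,fx=5,fy=5,interpolation=cv2.INTER_CUBIC),cv2.resize(b2[135:250,175:240],None,fx=5,fy=5,interpolation=cv2.INTER_CUBIC)]))
E
```

```text
frame diff max 73 35 1.727673611111111
```

View pics/f.png

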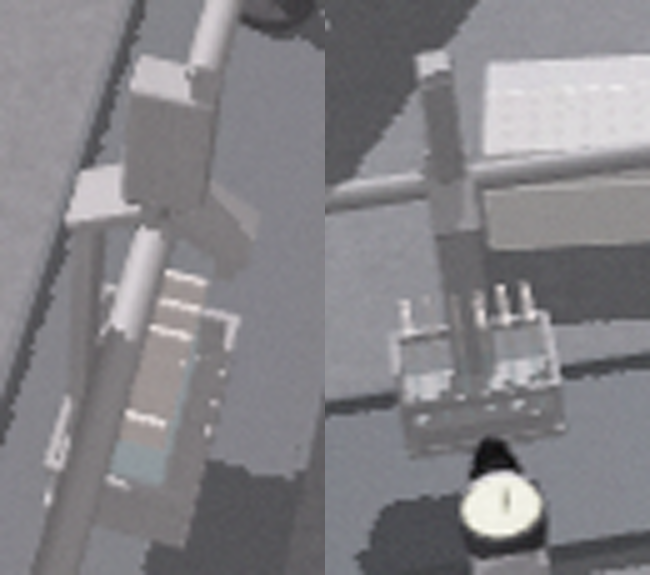

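Run:
```python
from h import *
import cv2
us=uncrop([(137,57),(217,72),(207,103),(128,88)],255,180,5);ls=[(-12,7,252),(12,7,252),(12,-7,252),(-12,-7,252)]
uc=uncrop([(90,57),(122,50),(127,72),(96,78)],175,135,5);lc=[(-12,-7,252),(-12,7,252),(12,7,252),(12,-7,252)]
P,r=fit([("side",us,ls),("scene",uc,lc)],[.64,-.1,-.1]);print(P,np.degrees(P[2]),inrail(P[:2]));print(r)
# basket bottom corners, scene (near +x) and side
us=uncrop([(187,543)],255,180,5);uc=uncrop([(85,458),(240,430)],175,135,5)
P2,r=fit([("side",us,[(25,-37,47)]),("scene",uc,[(25,-37,47),(25,37,47)])],P);print("bottom",inrail(P2[:2]),np.degrees(P2[2]),r)
f0=bot.grab_frame("side").astype(float);f1=bot.grab_frame("side").astype(float)
print("noise",np.abs(f0-f1)[150:310,260:320].mean(),np.abs(f0-f1)[20:100,20:100].mean(), bot.observe()["time_s"])
```

```text
[ 0.63424223 -0.10435401 -0.09106392] -5.217578217653234 [ -4.  -56.5]
[[[-0.7, -1.4], [0.6, -0.8], [0.5, 0.9], [-1.2, 0.3]], [[-0.4, -0.7], [-0.1, -0.3], [0.4, 2.3], [-0.2, 2.1]]]
bottom [ -5.3 -56.7] -2.353177754359422 [[[-0.6, 0.6]], [[0.4, 0.9], [0.6, -0.2]]]
noise 1.650763888888889 2.9036979166666668 12.525
```

The hung carrier measures −56.6 mm along the rail against about −56 for the nozzle. Tab and basket agree to about 1 mm, so it is upright, and frame differences are at noise level, so it is at rest. Handing in.

```bash
python3 -c "
from workcell import bot
print(bot.sign_off())"
```

```text
the job is handed in; nothing more can be done
None
```

I hooked the loaded grey carrier over the rail about 100 mm to the +y side of the nozzle's line. I then slid it along the rail without lifting until it was in front of the nozzle, let go, and moved the gripper clear. I handed the job in at about 12.5 s; the hand-in gave no verdict.

**Last checks, from the cameras:**
- **Centring:** the carrier measures −56.6 mm along the rail and the nozzle about −56 ± 2 mm, so it is centred to within roughly 1–2 mm (limit 15 mm).
- **Position under the rail:** it is 1–3 mm off the rail line as the wrist camera saw it. The fixed cameras put the rail about 3 mm further out, which makes it 4–5 mm off; both are well under the 25 mm limit.
- **Upright and square:** tab and basket agree to about 1 mm, so it hangs upright. The tab fit put it 1.4° off square to the rail. A coarse three-corner fit of the basket gave 4°, which I trust less. Both are inside the 10° limit.
- **Height:** I did not measure this after letting go. The force changed from −3.4 N to +5 N as the carrier came down on the rail, about where it should seat.
- **At rest:** frame-to-frame differences were no larger than image noise.
- **Empty carrier:** it looks the same as in the first picture, compared by eye in the side view only.

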